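Press a tin blank down with the press sleeve over the jig's locating pin

ROBOT

A 6-joint arm with a two-finger parallel gripper is mounted at the origin on the work surface. World frame = base frame: x ahead of the robot, y to its left, z up, the work surface at z = 0. Lengths are in m, angles in degrees, forces in N, time in s.
With the tool pointing down it reaches from about 0.4 to 0.825 m from the base axis. Payload 7 kg.
Tool frame: the origin (TCP) lies midway between the tips of the shut fingers; the grasp point (between the pads) lies r.grip_depth behind it (r.grip_depth is the distance from the TCP to the grasp point, in m); z points along the fingers, y is the direction in which the jaws open and shut (so a half turn about z gives the same grasp; the last joint's range is limited). The gripper opens to 88 mm and grips with 3 to 60 N. Pads are 19 mm wide; open, the fingers measure 130 mm over their backs; the gripper's body (78 mm by 193 mm) begins 47 mm behind the grasp point.
Start: joints at [-56.832, 20.546, 0.682, 0, -70.136, -16.507], TCP at [0.194, -0.647, 0.227] pointing down, gripper open.
Joint ranges: [-176.03, 176.03], [-82.01, 121.73], [-58.28, 71.71], [-173.87, 95.51], [-174.79, -0.11], [-173.66, 173.66]. Speed limits (degrees/s): [136.94, 136.94, 172.46, 180, 180, 180].

INTERFACE

Orientations are given as [roll, pitch, yaw] about the fixed x, y, z axes, in that order (R = Rz(yaw) Ry(pitch) Rx(roll)).
In Python, from plant import r, imaging, close_job gives the robot as it stands.
- The arm moves only by the tool step_arm, never from a script. Its argument "commands" is a list of rows, each a list of 2 entries, a list of its own where there are three numbers: the shift along the tool's x, y, z in mm, then the turn about the tool's z in degrees. In form: [[[x, y, z], twist], ...]. A call has 1 to 20 rows; each row shifts and turns the commanded pose from where the row before left it, along the tool's axes as they then stand; what a row does not reach is not made up. A row lasts 1/8 s, in which the tool goes at most 62.5 mm and 10.7 degrees, less where a joint would pass 70% of its speed; a pose out of reach is approached as far as the arm can. A call with a gripper value outside its range is refused whole. "gripper" is the closure, from 0 (fully open) to 1 (shut), set as the call begins (left out, the last holds). The fingers move at their own pace and stop on an object; "grip_force" is the grip in N (left out, the last holds). Time passes only in rows, so rows that do not move let the fingers close. It gives the time, the measured TCP pose, the force and the opening at its end, in the units of the state.
- r.get_state(): the state, without advancing time (a new reading comes with each control period).
- imaging.capture(name): name is "scene" or "top" or "wrist"; returns a dict with "img" (400x640x3 uint8, red, green, blue), "z_map" (400x640 float32, m along the optical axis (not along the pixel's ray), 0 where there is no reading), "vfov" (degrees; the focal length in pixels is half the picture's height over the tangent of half this angle, whatever the lens; pixels are square), "cx", "cy" (the principal point, pixels), "D" ([k1, k2, p1, p2, k3] as OpenCV has them; the pictures are not rectified), "extrinsics" (4x4, takes a point from camera to world coordinates); the wrist camera has in their place "T_tool_cam" (4x4, takes a point from camera to tool coordinates, whose origin is the TCP and whose axes are the flange's). Camera axes: x right, y down, z forward; pixel columns grow to the right and rows downward; lengths in m; the calibration is good to about 2 mm. A picture is of the moment at which its call begins: read the wrist's pose just before it.
- close_job(): hands the job in, once; it reports no verdict.
The state is a dict: "time_s": time; "joints": joint angles; "qd": joint speeds; "joint_torque": joint torques, N m; "tcp_pos": TCP position; "eef_rot": TCP orientation; "contact_force": force on the tool from outside, world axes, zero at the start; "moment": the same for the moment, N m; "gripper_width": finger opening in m.
Only numpy, scipy, OpenCV 4.12 (cv2) and the standard library are available. Lean on these libraries where they do the work, as an engineer would, in place of code of your own. Each camera call takes 0.05 s, during which the arm holds its last target.

TASK

Pull the press tool with the red shank straight up out of the green rack, carry it to the wooden jig and slide its hollow foot about over the brass locating pin until it drops on. Then press the tin disc on its springs fully down with it and finish while still holding it down like that, upright and in the gripper; do not let go. Leave everything else where it is.

Things in the scene. Friction and masses are not known exactly. Their poses are not given: they have to be found in the camera images.
- press: Press tool, 146 mm tall, about 0.22 kg: round red shank, 18 mm diameter, from 34 mm up to the top, on a round brass foot, 40 mm diameter. Origin: centre of the underside, z up the shank; yaw means nothing. Central blind bore in the underside, 13 mm diameter, 26 mm deep. Grip it 95 to 125 mm above the origin. Starts standing in any of the rack's three pockets with about 3 mm of play.
- press_foot (a point): Centre of the press tool's underside (mouth of the bore), the same point as the origin of press.
- press_grip (a point): Point on the axis of the press tool's shank, 105 mm above its underside, where it is well gripped.
- rack: Green tool rack, a fixed block 62 (x) by 214 (y) by 55 mm high; origin under its centre. Three square pockets, 46 mm wide, 45 mm deep (floor 10 mm above the table), in a row at y = -70, 0, +70 mm. Room for fingers is on the +x and -x sides of each tool. Stands on the robot's left or right, turned up to 0.35 rad.
- stake_a: Another tool in the rack (leave it): light wood tapered shank up to 18 mm thick on a 40 mm steel foot, 128 mm tall. Origin under its foot.
- stake_b: Another tool in the rack (leave it): dark steel tapered shank up to 18 mm thick on a 40 mm steel foot, 118 mm tall. Origin under its foot.
- jig: Fixed jig: a wooden block 140 by 140 by 22 mm with a dark steel anvil; origin under its centre, z up. The brass locating pin stands upright at its centre; its tip is 60 mm above the table. On the other side of the table from the rack.
- pin_tip (a point): Centre of the tip of the brass locating pin, 60 mm above the table. The pin is 10 mm in diameter; its uppermost 7 mm taper to 5 mm. It sticks out 14 mm above the unpressed tin disc, so the press tool drops 14 mm when its bore finds the pin; the foot then hides the pin.
- pad (a joint): How far the tin disc on its springs is pressed down, m: 0 = up, 0.006 = fully down on its stop. It begins to yield at about 5 N and is fully down at about 12 N. The press tool's weight alone does not move it.
- pad_top (a point): Centre of the top face of the tin disc (84 mm diameter, round the pin): 46 mm above the table when up, 40 mm when fully down.
- tumbler_a: Bystander: tin tumbler, 68 mm wide, 85 mm tall, beyond the rack and jig. Origin under its centre.
- tumbler_b: Bystander: tin tumbler, 62 mm wide, 95 mm tall, beyond the rack and jig. Origin under its centre.
- small_cup: Bystander: small brass cup, 44 mm wide, 45 mm tall. Origin under its centre.
- hammer: Bystander: hammer lying crosswise beyond the rack and jig, 260 mm long, 30 mm high. Origin on the table under its middle, x axis along the handle towards the head.
- chisel: Bystander: small square steel chisel, 110 mm long, 8 mm thick, lying between rack and jig. Origin under its middle, x axis along it.
There are look-alikes about, which are no part of the job. What is meant by the press is not blue or purple, and is the larger of those in its own colour.

How it is judged (in metres and radians):
On the way, in this order (a step that is already met when the one before it is completed fails the run):
1. the press tool is pulled out, its foot clear above the rack, held by the fingers (z of press_foot in the frame of rack above 0.058 m and contact force between the fingers and press above 1 N and contact force between press and rack below 0.1 N), for 0.1 s.
2. the press tool has dropped on: the pin is well inside its bore, the tool upright (horizontal distance between press_foot and pin_tip below 0.004 m and angle between press's own z axis and vertical below 0.12 rad and z of press_foot in the frame of pin_tip below -0.01 m), for 0.1 s.
At the end, for the whole second after the job is handed in: The tool sits over the pin (axes within 4 mm, upright within 0.12 rad, pin 17 mm or more in the bore), still held by the fingers and at rest, and presses the tin disc down at least 4.5 of its 6 mm with over 5 N; every bystander is within 40 mm of its start (horizontal distance between press_foot and pin_tip below 0.004 m and angle between press's own z axis and vertical below 0.12 rad and z of press_foot in the frame of pin_tip below -0.017 m and value of joint pad above 0.0045 m and contact force between press and jig above 5 N and contact force between the fingers and press above 1 N and linear speed of press below 0.02 m/s and distance of each of stake_a, stake_b, tumbler_a, tumbler_b, small_cup, hammer, chisel from where it was at the start of the episode below 0.04 m); the arm keeps its last pose, push and grip.
It fails at once if another tool, a cup, the hammer or the chisel is moved more than 40 mm (distance of any of stake_a, stake_b, tumbler_a, tumbler_b, small_cup, hammer, chisel from where it was at the start of the episode above 0.04 m).
It also fails if it takes over 42 s, if anything falls off the work surface, if the arm or the gripper's body presses on something with over 40 N, if the wrist force passes 120 N, or if a joint passes its speed limit or range.

## Working session

There is one attempt and no reset: what is moved stays moved. The work goes in short steps, Python scripts to look and compute and a tool call to move; the robot and the scene stay as the last step left them, time stands still between calls to the robot, and variables do not carry over. Pictures are saved under pics/ and viewed, and the job is handed in when it is done.

Besides the shell and the picture viewer there is one more tool, called in YAML: its name, and indented under it one key for each argument. step_arm: Moves the arm, as the interface text tells. Its arguments: {"type":"object","properties":{"commands":{"type":"array","items":{"type":"array"}},"gripper":{"type":"number"},"grip_force":{"type":"number"}},"required":["commands"]}

```bash
mkdir -p pics; ls
cat > h.py <<'E'
import numpy as np, cv2
from plant import r, imaging, close_job
from scipy.spatial.transform import Rotation as Rn
def K(c):
    f=c["img"].shape[0]/2/np.tan(np.radians(c["vfov"])/2)
    return np.array([[f,0,c["cx"]],[0,f,c["cy"]],[0,0,1.]])
def save(c,n): cv2.imwrite(f"pics/{n}.png",c["img"][:,:,::-1])
def tcpT(s):
    T=np.eye(4);T[:3,:3]=Rn.from_euler('xyz',s["eef_rot"],degrees=True).as_matrix();T[:3,3]=s["tcp_pos"];return T
def ext(c,s=None):
    return np.array(c["extrinsics"]) if "extrinsics" in c else tcpT(s)@np.array(c["T_tool_cam"])
def ray(c,uv,E):
    p=cv2.undistortPoints(np.array(uv,float).reshape(-1,1,2),K(c),np.array(c["D"],float)).reshape(-1,2)
    d=np.c_[p,np.ones(len(p))]
    return E[:3,3],d@E[:3,:3].T
def onplane(c,uv,E,z):
    o,d=ray(c,uv,E);t=(z-o[2])/d[:,2];return o+d*t[:,None]
def atdepth(c,uv,E):
    o,d=ray(c,uv,E);uv=np.array(uv).reshape(-1,2).astype(int)
    return o+d*c["z_map"][uv[:,1],uv[:,0]][:,None]
def proj(c,P,E):
    i=np.linalg.inv(E);P=np.atleast_2d(P)@i[:3,:3].T+i[:3,3]
    return cv2.projectPoints(P,np.zeros(3),np.zeros(3),K(c),np.array(c["D"],float))[0].reshape(-1,2)
E
python3 - <<'E'
from h import *
import pickle
s=r.get_state();print(s, r.grip_depth)
for n in("scene","top","wrist"):
    c=imaging.capture(n);save(c,n+"0");pickle.dump((c,s),open(n+"0.pkl","wb"));print(n,c["vfov"],c["cx"],c["cy"],c["D"],(np.round(ext(c,s),3)).tolist())
E
```

```text
pics
{'time_s': 0.0, 'joints': array([-5.68311204e+01,  2.05904790e+01,  6.32950270e-01, -2.03870402e-02,
       -7.01360422e+01, -1.65074548e+01]), 'qd': array([ 0.03900015,  0.05494389,  0.04881457, -0.09201648, -0.04571556,
        0.15568808]), 'joint_torque': array([-8.73603381e-05, -5.82721031e+01,  2.93052417e+01,  6.99706078e+00,
        6.96653282e-03, -2.21646551e-04]), 'tcp_pos': array([ 0.19336861, -0.64618776,  0.22562639]), 'eef_rot': array([ 1.79904840e+02, -8.21469722e-03, -1.63345511e+02]), 'contact_force': array([-0.29276336,  0.93901291,  0.23965652]), 'moment': array([-0.01711884,  0.01904751, -0.02402126]), 'gripper_width': 0.08732017708181268} 0.0188
scene 50.677593181491495 322.7691409398119 193.58859059160432 [-0.02140406  0.          0.          0.          0.        ] [[0.218, 0.682, -0.698, 1.309], [0.976, -0.161, 0.147, -0.131], [-0.012, -0.713, -0.701, 0.767], [0.0, 0.0, 0.0, 1.0]]
top 44.37791684352778 329.20048824100826 202.29645400330244 [-0.15289412  0.          0.          0.          0.        ] [[0.019, -0.976, 0.215, 0.431], [-1.0, -0.02, -0.001, 0.039], [0.005, -0.215, -0.977, 1.032], [0.0, 0.0, 0.0, 1.0]]
wrist 61.16225968956853 315.8733642492145 202.60538949642395 [-0.00841399  0.          0.          0.          0.        ] [[-0.287, 0.925, 0.249, 0.126], [0.958, 0.277, 0.076, -0.666], [0.001, 0.26, -0.965, 0.384], [0.0, 0.0, 0.0, 1.0]]
```

View pics/scene0.png

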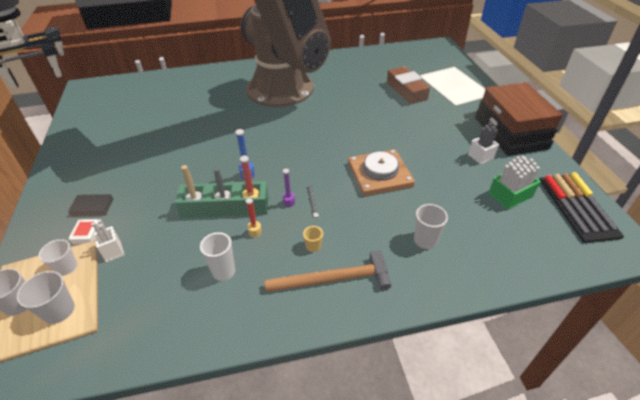

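View pics/top0.png

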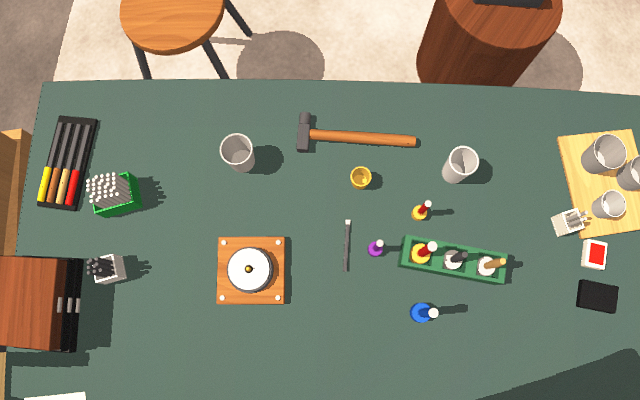

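View pics/wrist0.png

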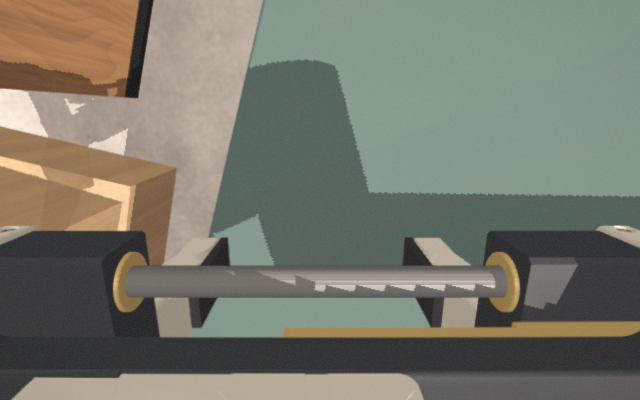

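The scene image shows the red-shank press in the rack pocket nearest the jig, at about (249,178). A smaller red look-alike stands outside the rack at (252,218). In the top view the press is at (425,250), the rack spans (403-508, 237-283), and the jig pin is at (248,269). Next I measure.

Run:
```python
from h import *
import pickle
for n in("scene","top"):
    c,s=pickle.load(open(n+"0.pkl","rb"));E=ext(c)
    H,W=c["z_map"].shape
    u,v=np.meshgrid(np.arange(W),np.arange(H));uv=np.c_[u.ravel(),v.ravel()]
    P=atdepth(c,uv,E).reshape(H,W,3)
    hsv=cv2.cvtColor(c["img"],cv2.COLOR_RGB2HSV)
    h,sa,va=[hsv[...,i].astype(int) for i in range(3)]
    ok=(c["z_map"]>0)&(P[...,0]>.2)&(P[...,0]<.8)&(abs(P[...,1])<.5)
    for nm,m in dict(red=((h<6)|(h>174))&(sa>150)&(va>60),blue=(h>105)&(h<125)&(sa>130),purple=(h>130)&(h<160)&(sa>100),yel=(h>16)&(h<32)&(sa>130),green=(h>60)&(h<85)&(sa>120)&(P[...,2]>.04)).items():
        k,l,st,ce=cv2.connectedComponentsWithStats((m&ok).astype(np.uint8))
        for i in range(1,k):
            if st[i,4]>15:
                q=P[l==i];print(n,nm,st[i],"z",q[:,2].min().round(3),q[:,2].max().round(3),"med",np.median(q,0).round(3),"hi",q[np.argsort(q[:,2])[-6:]].mean(0).round(3))
                if nm=="green" and st[i,4]>300:
                    pts=q[(q[:,2]>.05)&(q[:,2]<.06)][:,:2];print("RACK",cv2.minAreaRect((pts*1000).astype(np.float32)))
    # jig
    m=ok&(P[...,2]>.015)&(P[...,2]<.03)&(P[...,1]>.08)&(P[...,1]<.35)&(P[...,0]>.3)&(P[...,0]<.56)
    print("JIG",cv2.minAreaRect((P[m][:,:2]*1000).astype(np.float32)),m.sum())
    m=ok&(P[...,2]>.052)&(P[...,1]>.1)&(P[...,1]<.3)&(P[...,0]>.35)&(P[...,0]<.56)
    print("PIN",P[m].mean(0),m.sum(),P[m][:,2].max() if m.any() else 0, uv.reshape(H,W,2)[m].mean(0))
    m=ok&(P[...,2]>.043)&(P[...,2]<.049)&(P[...,1]>.08)&(P[...,1]<.3)&(P[...,0]>.3)&(P[...,0]<.56)
    print("PAD",P[m].mean(0),m.sum(),cv2.minEnclosingCircle((P[m][:,:2]*1000).astype(np.float32)))
    big=cv2.resize(c["img"][130:290,200:440] if n=="scene" else c["img"][190:340,200:520],None,fx=2.5,fy=2.5,interpolation=cv2.INTER_CUBIC)
    cv2.imwrite(f"pics/{n}_crop.png",big[:,:,::-1])
```

```text
scene red [248 205   7  20  63] z 0.037 0.099 med [ 0.644 -0.154  0.075] hi [ 0.644 -0.154  0.098]
scene blue [238 136   8  18  71] z 0.08 0.137 med [ 0.436 -0.153  0.113] hi [ 0.437 -0.154  0.134]
scene blue [250 163   4  11  16] z 0.012 0.037 med [ 0.436 -0.139  0.032] hi [ 0.43  -0.139  0.035]
scene purple [284 179  10  27 137] z 0.005 0.09 med [ 0.567 -0.061  0.025] hi [ 0.565 -0.061  0.083]
scene green [494 177  31  21 146] z 0.04 0.056 med [0.685 0.46  0.047] hi [0.666 0.456 0.055]
JIG ((499.6404724121094, 194.51426696777344), (121.96387481689453, 141.641845703125), 0.9446569681167603) 806
PIN [0.51156299 0.19465434 0.05682573] 10 0.06081113093473245 [381.  158.9]
PAD [0.51267211 0.193828   0.04578365] 537 ((510.596435546875, 195.07215881347656), 45.936676025390625)
top red [418 204  11  10  52] z 0.039 0.107 med [ 0.631 -0.148  0.076] hi [ 0.632 -0.15   0.104]
top red [418 244  14  12  84] z 0.035 0.149 med [ 0.543 -0.143  0.106] hi [ 0.545 -0.142  0.144]
top blue [410 303  20  20 323] z -0.005 0.136 med [ 0.429 -0.144  0.033] hi [ 0.43  -0.144  0.135]
top purple [368 242  15 
[... 155 characters left out ...]
07 -0.018  0.047]
top yel [411 205  16  16 132] z -0.004 0.036 med [ 0.631 -0.147  0.024] hi [ 0.634 -0.145  0.033]
top yel [409 243  22  21 238] z 0.007 0.116 med [ 0.541 -0.142  0.042] hi [ 0.553 -0.142  0.083]
top yel [245 266   7   6  27] z 0.043 0.06 med [0.508 0.197 0.053] hi [0.508 0.2   0.059]
top green [109 172  28  39 234] z 0.04 0.058 med [0.651 0.464 0.051] hi [0.669 0.477 0.057]
JIG ((499.41351318359375, 197.885498046875), (123.16822814941406, 141.02711486816406), 0.941067099571228) 2377
PIN [0.50851622 0.19829153 0.05657425] 17 0.05997622806969438 [247.41176471 268.11764706]
PAD [0.50784528 0.19835377 0.04547639] 1176 ((507.4346008300781, 197.4462432861328), 45.159637451171875)
```

View pics/top_crop.png

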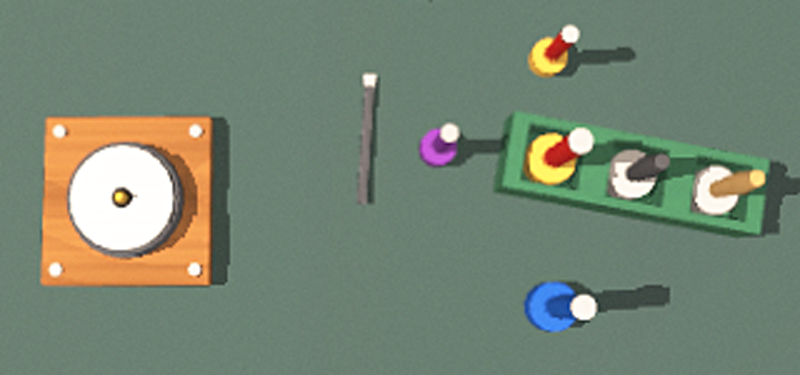

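View pics/scene_crop.png

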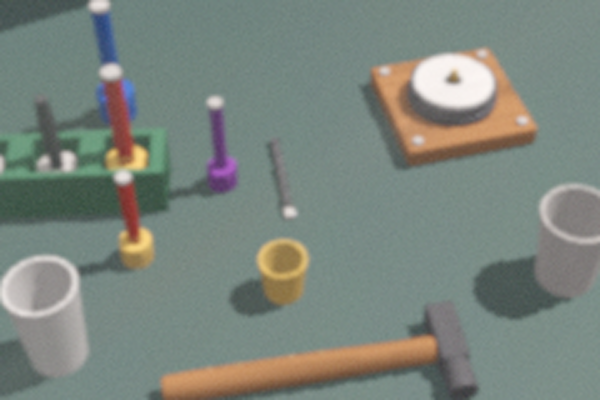

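Run:
```python
from h import *
import pickle
for n,roi in(("top",(395,230,515,290)),("scene",(160,140,275,225))):
    c,s=pickle.load(open(n+"0.pkl","rb"));E=ext(c)
    H,W=c["z_map"].shape
    u,v=np.meshgrid(np.arange(W),np.arange(H));uv=np.c_[u.ravel(),v.ravel()]
    P=atdepth(c,uv,E).reshape(H,W,3)
    hsv=cv2.cvtColor(c["img"],cv2.COLOR_RGB2HSV)
    m=np.zeros((H,W),bool);m[roi[1]:roi[3],roi[0]:roi[2]]=1
    print(n,hsv[245,409] if n=="top" else hsv[205,200])
    g=m&(P[...,2]>.049)&(P[...,2]<.061)&(hsv[...,0]>50)&(hsv[...,0]<95)&(hsv[...,1]>90)
    print(g.sum(),cv2.minAreaRect((P[g][:,:2]*1000).astype(np.float32)))
    w=m&(hsv[...,1]<60)&(hsv[...,2]>170)&(P[...,2]>.12)
    print("cap",w.sum(),np.median(P[w],0) if w.any() else 0)
    w=m&(hsv[...,1]<60)&(hsv[...,2]>170)
    k,l,st,ce=cv2.connectedComponentsWithStats(w.astype(np.uint8))
    for i in range(1,k):
        if st[i,4]>20: print("white",ce[i],st[i],onplane(c,ce[i],E,.156))
```

```text
top [ 68 100 171]
1547 ((534.8167724609375, -217.37709045410156), (215.75741577148438, 62.711429595947266), 79.9359359741211)
cap 83 [ 0.54725519 -0.14934194  0.15549203]
white [432.21176471 245.68235294] [428 241  10  11  85] [[ 0.5475131  -0.14964927  0.156     ]]
white [451.43113772 260.74251497] [445 251  17  18 167] [[ 0.52059806 -0.18438424  0.156     ]]
white [484.9197861  266.63636364] [478 257  17  19 187] [[ 0.51044472 -0.24630835  0.156     ]]
scene [74 63 89]
0 ((0.0, 0.0), (0.0, 0.0), 0.0)
cap 36 [ 0.54943657 -0.15147633  0.15641854]
white [243.94736842 158.15789474] [240 156   9   6  38] [[ 0.54871029 -0.15116777  0.156     ]]
white [226.72727273 194.15151515] [225 191   5   8  33] [[ 0.65738913 -0.19621207  0.156     ]]
white [197.31914894 195.57446809] [194 192   7   8  47] [[ 0.64758549 -0.25600967  0.156     ]]
white [248.7        199.93333333] [246 198   7   5  30] [[ 0.68475291 -0.15334846  0.156     ]]
```

step_arm:
  commands:
    - [[0,0,0],-10.55]
    - [[0,0,0],-10.55]
    - [[0,0,0],-10.55]
    - [[0,0,0],-10.55]
    - [[0,0,0],-10.55]
    - [[0,0,0],-10.55]
    - [[-30,-15,0],0]
    - [[-52,-25,0],0]
    - [[-52,-25,0],0]
    - [[-52,-25,0],0]
    - [[-52,-25,0],0]
    - [[-52,-25,0],0]
    - [[-52,-25,0],0]
    - [[-52,-25,0],0]
    - [[-52,-25,0],0]
    - [[-52,-21,0],0]
    - [[-30,0,0],0]
    - [[-20,0,0],0]
    - [[0,0,0],0]
    - [[0,0,0],0]
  gripper: 0

```text
time_s: 2.65
tcp_pos: [0.5212, -0.1484, 0.2265]
eef_rot: [180.0, -0.0, -100.0]
contact_force: [0.8, -0.7, -0.2]
gripper_width: 0.0879
```

Run:
```python
from h import *
s=r.get_state();print(s["tcp_pos"],s["eef_rot"],s["contact_force"])
c=imaging.capture("wrist");save(c,"w1");E=ext(c,s)
H,W=c["z_map"].shape
u,v=np.meshgrid(np.arange(W),np.arange(H));uv=np.c_[u.ravel(),v.ravel()]
P=atdepth(c,uv,E).reshape(H,W,3)
hsv=cv2.cvtColor(c["img"],cv2.COLOR_RGB2HSV)
w=(hsv[...,1]<60)&(hsv[...,2]>150)&(P[...,2]>.14)&(P[...,2]<.17)
k,l,st,ce=cv2.connectedComponentsWithStats(w.astype(np.uint8))
for i in range(1,k):
    if st[i,4]>80: print("white",ce[i],st[i],onplane(c,ce[i],E,.156),np.median(P[l==i],0))
g=(P[...,2]>.049)&(P[...,2]<.061)&(hsv[...,0]>50)&(hsv[...,0]<95)&(hsv[...,1]>90)
print(g.sum(),cv2.minAreaRect((P[g][:,:2]*1000).astype(np.float32)))
```

```text
[ 0.52121491 -0.14842549  0.22645767] [ 1.79981206e+02 -6.55615373e-03 -1.00028164e+02] [ 0.75536331 -0.68321877 -0.22427373]
white [440.98580122 181.34279919] [429 169  25  25 493] [[ 0.43154064 -0.15656964  0.156     ]] [ 0.42831675 -0.1539635   0.14641864]
white [278.09325397 215.99206349] [265 204  27  25 504] [[ 0.54706814 -0.15156521  0.156     ]] [ 0.54689581 -0.15165059  0.15635187]
8 ((536.0225219726562, -281.88250732421875), (75.10546112060547, 29.294830322265625), 62.138954162597656)
```

View pics/w1.png

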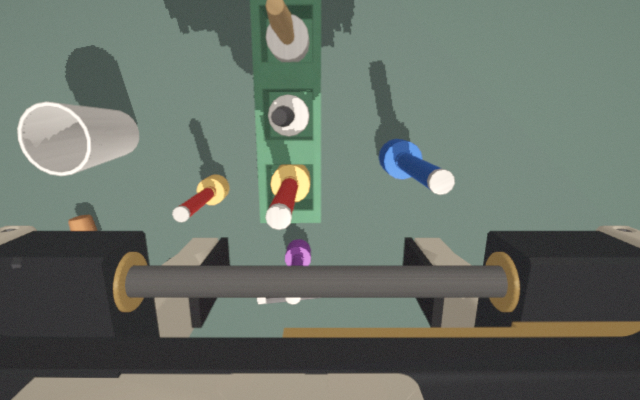

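The wrist view shows the press cap at (278,216) and the rack aligned with the image, so the yaw is right. I'll shift by -26 mm in tool y, descend and grip.

step_arm:
  commands:
    - [[-1.5,-13,0],0]
    - [[0,-13,0],0]
    - [[0,0,0],0]
    - [[0,0,20],0]
    - [[0,0,25],0]
    - [[0,0,25],0]
    - [[0,0,25],0]
    - [[0,0,20],0]
    - [[0,0,13],0]
    - [[0,0,0],0]
    - [[0,0,0],0]

```text
time_s: 4.08
tcp_pos: [0.5478, -0.1513, 0.0993]
eef_rot: [-179.9, -0.0, -100.0]
contact_force: [0.9, 0.4, 0.7]
gripper_width: 0.0873
```

step_arm:
  commands:
    - [[0,0,0],0]
    - [[0,0,0],0]
    - [[0,0,0],0]
    - [[0,0,0],0]
    - [[0,0,0],0]
    - [[0,0,0],0]
  gripper: 1
  grip_force: 50

```text
time_s: 4.82
tcp_pos: [0.5473, -0.1512, 0.0985]
eef_rot: [180.0, -0.0, -100.0]
contact_force: [0.3, 0.3, -0.1]
gripper_width: 0.0334
```

Run:
```python
from h import *
s=r.get_state();print(s)
c=imaging.capture("wrist");save(c,"w2")
```

```text
{'time_s': 4.825, 'joints': array([ 4.29685524e+00,  1.72398671e+01, -2.25699628e+01, -1.21756203e-03,
       -5.01955681e+01, -1.43349400e+01]), 'qd': array([0.06868846, 0.02681466, 0.07912873, 0.02477557, 0.08301552,
       0.01992943]), 'joint_torque': array([ 6.22869211e-04, -4.83982980e+01,  2.39649242e+01,  5.71979955e+00,
        1.51519524e-02, -7.15474698e-05]), 'tcp_pos': array([ 0.54725283, -0.15121649,  0.09851145]), 'eef_rot': array([ 1.79994538e+02, -4.30315435e-04, -1.00038864e+02]), 'contact_force': array([ 0.2756979 ,  0.32859101, -0.07630416]), 'moment': array([ 0.05341366,  0.05651831, -0.02459184]), 'gripper_width': 0.03337384519519099}
```

View pics/w2.png

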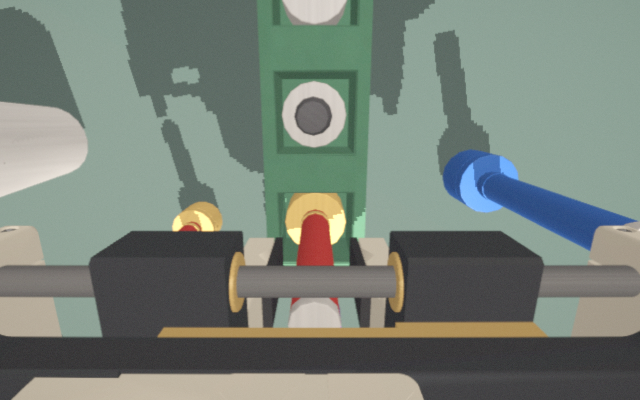

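Shank is centred between the fingers; they are still closing.

step_arm:
  commands:
    - [[0,0,0],0]
    - [[0,0,0],0]
    - [[0,0,0],0]
    - [[0,0,0],0]

```text
time_s: 5.38
tcp_pos: [0.5473, -0.1512, 0.0985]
eef_rot: [180.0, 0.0, -100.0]
contact_force: [0.7, 1.6, -0.7]
gripper_width: 0.017
```

step_arm:
  commands:
    - [[0,0,-8],0]
    - [[0,0,-15],0]
    - [[0,0,-18],0]
    - [[0,0,-18],0]
    - [[0,0,-18],0]
    - [[0,0,-13],0]
    - [[0,0,0],0]
    - [[0,0,0],0]

```text
time_s: 6.38
tcp_pos: [0.5468, -0.1512, 0.1881]
eef_rot: [180.0, 0.0, -100.1]
contact_force: [-0.3, -0.0, -3.0]
gripper_width: 0.0169
```

Run:
```python
from h import *
s=r.get_state();print(s["tcp_pos"],s["contact_force"],s["moment"],s["gripper_width"],s["joints"])
for n in ("wrist","top","scene"):
    c=imaging.capture(n);save(c,n+"3")
    if n!="wrist":
        hsv=cv2.cvtColor(c["img"],cv2.COLOR_RGB2HSV)
```

```text
[ 0.54684255 -0.15115071  0.188073  ] [-0.30633664 -0.02072948 -3.04035228] [ 0.03368619  0.12901851 -0.07089273] 0.016943327230739515 [ 4.29490804e+00  1.21510722e+01 -1.62836794e+01 -2.07850750e-02
 -6.16079507e+01 -1.43352543e+01]
```

View pics/wrist3.png

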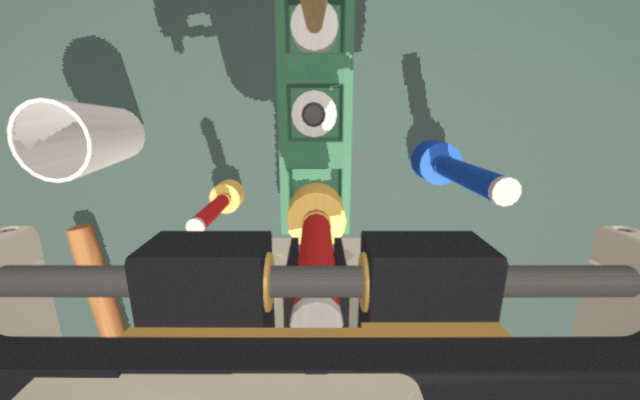

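View pics/scene3.png

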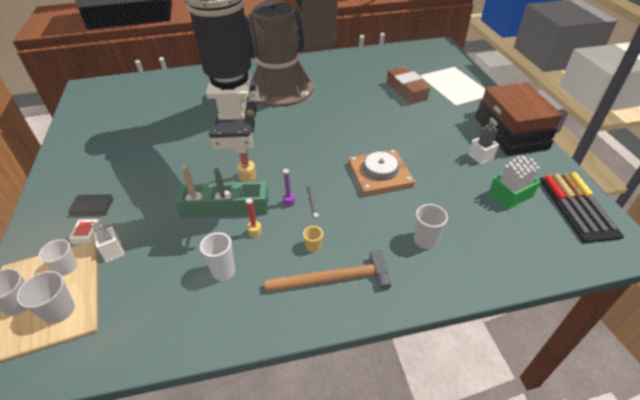

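Press lifted: TCP up 89.6 mm, about 2.4 N of weight, and the foot at about z=0.10, clear of the rack. I'll raise it and carry it past the jig, so the wrist camera can see the pin and the foot together.

step_arm:
  commands:
    - [[0,0,-15],0]
    - [[0,0,-15],0]
    - [[-18,5,0],0]
    - [[-32,9,0],0]
    - [[-40,11,0],0]
    - [[-40,11,0],0]
    - [[-40,11,0],0]
    - [[-40,11,0],0]
    - [[-40,11,0],0]
    - [[-40,11,0],0]
    - [[-40,11,0],0]
    - [[-40,11,0],0]
    - [[-30,8,0],0]
    - [[-23,6,0],0]
    - [[0,0,0],0]
    - [[0,0,0],0]
    - [[0,0,0],0]

```text
time_s: 8.65
tcp_pos: [0.5068, 0.2848, 0.2187]
eef_rot: [-180.0, 0.0, -100.1]
contact_force: [-1.0, -0.4, -1.7]
gripper_width: 0.0171
```

Run:
```python
from h import *
import pickle
s=r.get_state();print(s["tcp_pos"],s["eef_rot"],s["contact_force"],s["gripper_width"])
c=imaging.capture("wrist");save(c,"w4");pickle.dump((c,s),open("w4.pkl","wb"));E=ext(c,s)
H,W=c["z_map"].shape
u,v=np.meshgrid(np.arange(W),np.arange(H));uv=np.c_[u.ravel(),v.ravel()]
P=atdepth(c,uv,E).reshape(H,W,3)
m=(P[...,2]>.052)&(P[...,2]<.064)&(abs(P[...,0]-.508)<.03)&(abs(P[...,1]-.198)<.03)
print("pin",m.sum(),P[m].mean(0) if m.any() else 0,uv.reshape(H,W,2)[m].mean(0))
m=(P[...,2]>.042)&(P[...,2]<.05)&(abs(P[...,0]-.508)<.08)&(abs(P[...,1]-.198)<.08)
print("pad",m.sum(),P[m].mean(0),cv2.minEnclosingCircle((P[m][:,:2]*1000).astype(np.float32)))
```

```text
[0.50683111 0.2848222  0.21869508] [-1.79999001e+02  1.18449026e-03 -1.00085766e+02] [-0.96425749 -0.36988871 -1.70513684] 0.01710648582761276
pin 92 [0.50832376 0.1970077  0.05729493] [296.45652174  92.82608696]
pad 7056 [0.50821006 0.19573169 0.04569469] ((508.4623718261719, 196.75955200195312), 45.95841598510742)
```

View pics/w4.png

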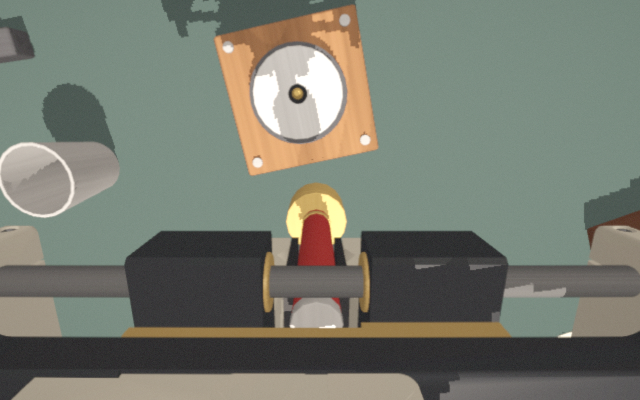

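Run:
```python
from h import *
import pickle
from scipy.optimize import least_squares
c,s=pickle.load(open("w4.pkl","rb"));E=ext(c,s)
H,W=c["z_map"].shape
u,v=np.meshgrid(np.arange(W),np.arange(H));uv=np.c_[u.ravel(),v.ravel()]
T=np.array(c["T_tool_cam"])
P=atdepth(c,uv,T).reshape(H,W,3)*1000  # tool frame mm
hsv=cv2.cvtColor(c["img"],cv2.COLOR_RGB2HSV)
h,sa,va=[hsv[...,i].astype(int) for i in range(3)]
roi=np.zeros((H,W),bool);roi[175:238,275:360]=1
y=roi&(h>10)&(h<35)&(sa>80)
q=P[y];print(y.sum(),np.percentile(q[:,2],[1,10,25,50,75,90,99]))
top=q[abs(q[:,2]-54.5)<3]
print("top face",len(top),top.min(0),top.max(0),top.mean(0),top[:,2].mean())
side=q[q[:,2]>60];
f=lambda p:np.hypot(side[:,0]-p[0],side[:,1]-p[1])-20
print("side fit",len(side),least_squares(f,[0,0]).x)
# edge of top face
hull=cv2.convexHull(top[:,:2].astype(np.float32))[:,0]
hull=hull[hull[:,0]>0]
f2=lambda p:np.hypot(hull[:,0]-p[0],hull[:,1]-p[1])-20
print("edge fit",least_squares(f2,[0,0],loss='soft_l1').x)
red=((h<8)|(h>172))&(sa>120)&(u>280)&(u<350)&(v>205)&(v<262)
q=P[red];
f3=lambda p:np.hypot(q[:,0]-p[0]-p[2]*(q[:,2]),q[:,1]-p[1]-p[3]*q[:,2])-9
o=least_squares(f3,[0,0,0,0],loss='soft_l1').x;print("shank",len(q),q[:,2].min(),q[:,2].max(),o, "at foot z=88.5:",o[:2]+o[2:]*88.5)
print("pin tool",(np.linalg.inv(tcpT(s))@[.5083,.197,.06,1])[:3]*1000)
```

```text
1874 [5.93720418e-02 5.27605340e+01 5.41054542e+01 5.47130671e+01
 5.61379601e+01 7.30096910e+01 2.18003161e+02]
top face 1267 [-11.45688468 -19.099945    51.53522467] [20.02054127 20.03157581 57.40360818] [ 7.58720867 -2.79389255 54.58226303] 54.582263027652324
side fit 393 [-3.4950391   4.82278121]
edge fit [-0.19872467  0.31754166]
shank 1360 -158.16279714534448 44.340355576421935 [-0.41602885  0.52774831 -0.00159766 -0.00279905] at foot z=88.5: [-0.55742154  0.28003229]
pin tool [ 86.21110745 -16.82304135 158.69358759]
```

step_arm:
  commands:
    - [[20,-4,0],0]
    - [[30,-6,0],0]
    - [[24,-5,0],0]
    - [[12.5,-2,0],0]
    - [[0,0,15],0]
    - [[0,0,20],0]
    - [[0,0,15],0]
    - [[0,0,10],0]
    - [[0,0,0],0]
    - [[0,0,0],0]

```text
time_s: 9.95
tcp_pos: [0.5088, 0.1977, 0.159]
eef_rot: [-180.0, 0.0, -100.0]
contact_force: [-0.9, -0.3, -2.8]
gripper_width: 0.0171
```

step_arm:
  commands:
    - [[0,0,3],0]
    - [[0,0,3],0]
    - [[0,0,2],0]
    - [[0,0,2],0]
    - [[0,0,1],0]
    - [[0,0,1],0]
    - [[0,0,0],0]
    - [[0,0,0],0]

```text
time_s: 10.95
tcp_pos: [0.5085, 0.1974, 0.1466]
eef_rot: [-180.0, 0.0, -100.0]
contact_force: [1.0, -0.4, -2.1]
gripper_width: 0.0174
```

Run:
```python
from h import *
s=r.get_state();print(s["tcp_pos"],s["eef_rot"],s["contact_force"],s["moment"],s["gripper_width"])
c=imaging.capture("wrist");save(c,"w5")
```

```text
[0.50849864 0.19741534 0.14662659] [-1.79995199e+02  3.55985456e-03 -1.00036718e+02] [ 0.9980262  -0.44498805 -2.12308318] [0.03775237 0.10835786 0.03797471] 0.017421880079814926
```

View pics/w5.png

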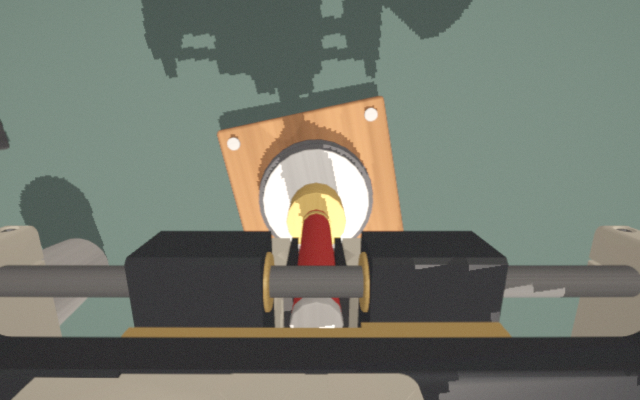

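step_arm:
  commands:
    - [[0,0,0.8],0]
    - [[0,0,0.8],0]
    - [[0,0,0.8],0]
    - [[0,0,0],0]

```text
time_s: 11.5
tcp_pos: [0.5084, 0.1973, 0.144]
eef_rot: [180.0, -0.0, -100.0]
contact_force: [0.3, -0.3, -1.8]
gripper_width: 0.017
```

step_arm:
  commands:
    - [[0,0,1],0]
    - [[0,0,1],0]
    - [[0,0,1],0]
    - [[0,0,0],0]
    - [[0,0,0],0]

```text
time_s: 12.12
tcp_pos: [0.5085, 0.1974, 0.1412]
eef_rot: [-180.0, -0.0, -100.0]
contact_force: [0.1, -0.0, -3.2]
gripper_width: 0.0177
```

step_arm:
  commands:
    - [[0,0,1],0]
    - [[0,0,1],0]
    - [[0,0,1],0]
    - [[0,0,0],0]
    - [[0,0,0],0]

```text
time_s: 12.75
tcp_pos: [0.5085, 0.1974, 0.1382]
eef_rot: [-180.0, 0.0, -100.0]
contact_force: [-0.3, -0.3, -1.7]
gripper_width: 0.0177
```

Run:
```python
from h import *
s=r.get_state();print(s["tcp_pos"],s["contact_force"],s["moment"],s["gripper_width"])
c=imaging.capture("scene");cv2.imwrite("pics/s6.png",cv2.resize(c["img"][80:220,300:460],None,fx=4,fy=4,interpolation=cv2.INTER_CUBIC)[:,:,::-1])
```

```text
[0.50848218 0.19738249 0.13817708] [-0.29376231 -0.29738389 -1.67956069] [0.09346415 0.02591113 0.01275571] 0.0177204786502018
```

View pics/s6.png

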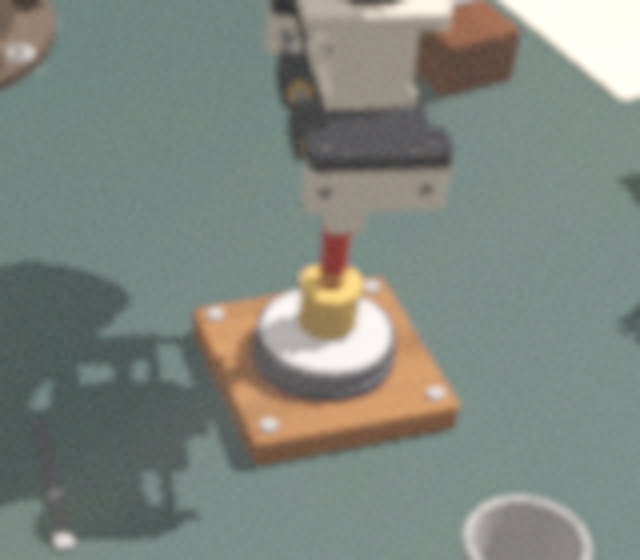

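The pin is about 10 mm inside the bore with no side force. Now I press.

step_arm:
  commands:
    - [[0,0,1],0]
    - [[0,0,1],0]
    - [[0,0,1],0]
    - [[0,0,1],0]
    - [[0,0,1],0]
    - [[0,0,0],0]
    - [[0,0,0],0]
    - [[0,0,0],0]

```text
time_s: 13.8
tcp_pos: [0.5086, 0.1974, 0.1334]
eef_rot: [-180.0, 0.0, -100.0]
contact_force: [-1.4, -1.2, 3.8]
gripper_width: 0.0173
```

step_arm:
  commands:
    - [[0,0,1],0]
    - [[0,0,1],0]
    - [[0,0,1],0]
    - [[0,0,1],0]
    - [[0,0,0],0]
    - [[0,0,0],0]
    - [[0,0,0],0]

```text
time_s: 14.68
tcp_pos: [0.5086, 0.1974, 0.1295]
eef_rot: [-180.0, 0.0, -100.0]
contact_force: [-1.9, -0.2, 6.6]
gripper_width: 0.017
```

step_arm:
  commands:
    - [[0,0,0.7],0]
    - [[0,0,0.7],0]
    - [[0,0,0.6],0]
    - [[0,0,0],0]
    - [[0,0,0],0]
    - [[0,0,0],0]

```text
time_s: 15.42
tcp_pos: [0.5089, 0.1975, 0.1284]
eef_rot: [-179.9, 0.0, -100.0]
contact_force: [-4.0, -1.5, 14.2]
gripper_width: 0.017
```

step_arm:
  commands:
    - [[0,0,0.5],0]
    - [[0,0,0],0]
    - [[0,0,0],0]
    - [[0,0,0],0]
    - [[0,0,0],0]
    - [[0,0,0],0]

```text
time_s: 16.18
tcp_pos: [0.5089, 0.1975, 0.1284]
eef_rot: [-179.9, 0.0, -100.0]
contact_force: [-6.2, -1.1, 17.5]
gripper_width: 0.0174
```

Run:
```python
from h import *
s=r.get_state();print(s["time_s"],s["tcp_pos"],s["contact_force"],s["moment"],s["gripper_width"],s["qd"])
c=imaging.capture("wrist");save(c,"w7");E=ext(c,s)
H,W=c["z_map"].shape
u,v=np.meshgrid(np.arange(W),np.arange(H));uv=np.c_[u.ravel(),v.ravel()]
P=atdepth(c,uv,E).reshape(H,W,3)
hsv=cv2.cvtColor(c["img"],cv2.COLOR_RGB2HSV);h,sa,va=[hsv[...,i].astype(int) for i in range(3)]
q=P[(sa<60)&(P[...,2]>.03)&(P[...,2]<.052)&(np.hypot(P[...,0]-.5085,P[...,1]-.197)<.041)];print("pad z",len(q),np.median(q[:,2]))
q=P[(h>10)&(h<35)&(sa>80)&(P[...,2]>.06)&(P[...,2]<.09)&(np.hypot(P[...,0]-.5085,P[...,1]-.197)<.021)]
print("foot top z",len(q),np.median(q[:,2]))
c=imaging.capture("scene");save(c,"s8");cv2.imwrite("pics/s7.png",cv2.resize(c["img"][80:220,300:460],None,fx=4,fy=4,interpolation=cv2.INTER_CUBIC)[:,:,::-1])
s=r.get_state();print(s["tcp_pos"],s["contact_force"])
```

```text
16.175 [0.50894191 0.19753808 0.12836813] [-6.16198829 -1.09528137 17.53165162] [-5.46559169e-01  2.65081825e+00  4.71501368e-05] 0.017354210757170006 [-0.08076474 -0.03271905 -0.09568096 -0.02102591  0.07949726 -0.05667925]
pad z 5042 0.0399359347684638
foot top z 1364 0.07383461829932582
[0.50894714 0.19754792 0.12837456] [-5.51158235 -0.80194577 16.97929587]
```

View pics/s7.png

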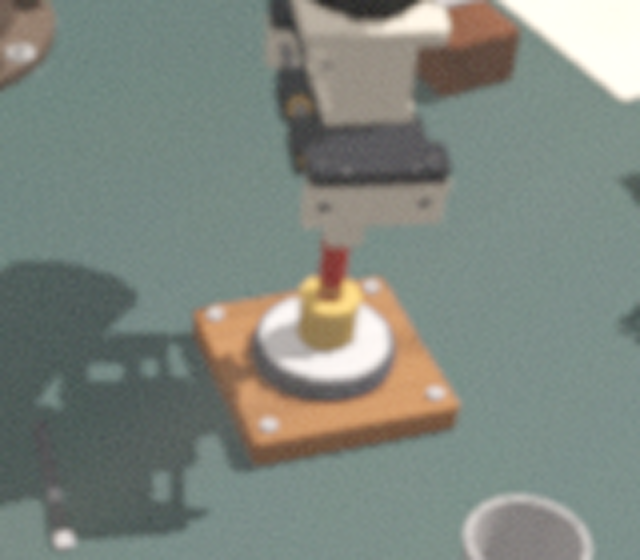

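View pics/s8.png

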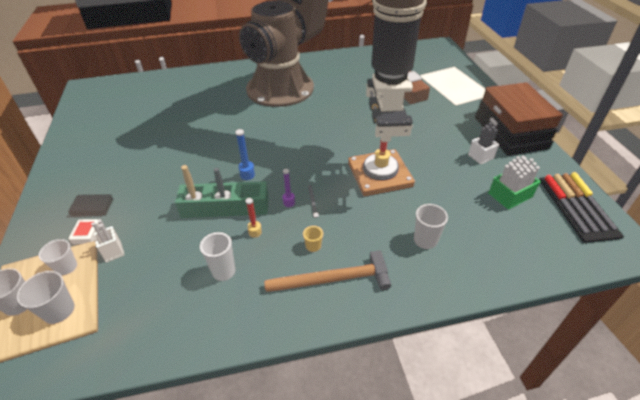

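The disc measures 39.9 mm high, so it is on its 40 mm stop. The foot top is at 73.8 mm against the expected 74. The push is about 17 N, the tool is held upright, and the bystanders have not moved.

Run:
```python
from plant import close_job
print(close_job())
```

```text
the job is handed in; nothing more can be done
None
```

I pulled the red-shank press straight up out of the rack, lowered it over the jig's pin and pressed the tin disc fully down. I handed in the job while still holding it there; no verdict came back.

**Final checks:**
- **Disc:** its top measured 39.9 mm above the table, against 40 mm when fully down.
- **Foot:** its top measured 73.8 mm, against an expected 74 mm, so the pin is about 20 mm inside the bore.
- **Hold:** the wrist force was about 17 N downward with the arm at rest. The fingers stood at 17.4 mm on the 18 mm shank, with 50 N of grip set. The tool was upright and nothing else had moved in the scene image.
- **Time:** about 16 s of the 42 s allowed.

**What differed or disagreed:**
- **No sliding search:** the pin entered the bore on the first descent, so I did not slide the foot about.
- **Side force:** about 6 N built up at the wrist under the final push. This is probably a slight sideways bind of about 1 mm between bore and pin, within the 4 mm limit.
- **Camera positions:** the top and scene cameras disagreed by 3 to 5 mm on the pin's position. I used the wrist camera's measurement of pin and foot relative to each other, and the fit confirmed it.

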